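Unclamp the finished transformer and shut it in the drying box

ROBOT

A 6-joint arm with a two-finger parallel gripper is mounted at the origin on the work surface. World frame = base frame: x ahead of the robot, y to its left, z up, the work surface at z = 0. Lengths are in m, angles in degrees, forces in N, time in s.
With the tool pointing down it reaches from about 0.4 to 0.825 m from the base axis. Payload 7 kg.
Tool frame: the origin (TCP) lies on the centre line of the jaws, within the pads' length; the fingertips stand 22 mm ahead of it and the grasp point (between the pads) lies 3 mm ahead of it (ctrl.finger_overhang is the distance from the TCP to the fingertips, in m); z points along the fingers, y is the line along which they close (so a half turn about z gives the same grasp; the last joint's range is limited). The gripper opens to 88 mm and grips with 3 to 60 N. Pads are 19 mm wide; open, the fingers measure 130 mm over their backs; the gripper's body (78 mm by 193 mm) begins 47 mm behind the grasp point.
Start: joints at [-47.607, 20.546, 0.682, 0, -70.136, -16.507], TCP at [0.295, -0.607, 0.249] pointing down, gripper open.
Joint ranges: [-176.03, 176.03], [-82.01, 121.73], [-58.28, 71.71], [-173.87, 95.51], [-174.79, -0.11], [-173.66, 173.66]. Speed limits (degrees/s): [136.94, 136.94, 172.46, 180, 180, 180].

INTERFACE

Orientations are given as [roll, pitch, yaw] about the fixed x, y, z axes, in that order (R = Rz(yaw) Ry(pitch) Rx(roll)).
In Python, from plant import ctrl gives the robot as it stands. The module is installed in compiled form; this text tells all that it offers.
- The arm moves only by the shell command python3 -m creep 'ROWS'. ROWS is JSON, a list of rows, each an object with "grip": the closure, from 0 (fully open) to 1 (shut); "delta_pos": the shift along the tool's x, y, z scaled (see below), a list of three; "rotation": the turn, a rotation vector about the tool's x, y, z scaled (see below), a list of three. A call has 1 to 5 rows; each row is the pose to reach, as a shift and turn from the pose commanded when the call began, along the tool's axes at that moment; what a row does not reach only later rows make up. The controller multiplies each number of a shift by 10 cm and each number of a turn by pi/2 rad. A row lasts 1/10 s, in which the tool goes at most 50 mm and 8.59 degrees, less where a joint would pass 70% of its speed; a pose out of reach is approached as far as the arm can. A call with a number of a shift or a turn outside -1 to 1 is refused whole. A call with a gripper value outside its range is refused whole. The fingers move at their own pace and stop on an object; the grip force is fixed at half the most. Time passes only in rows, so rows that repeat a pose let the fingers close. It gives the time, the measured TCP pose, the force, the opening and the grip force at its end, in the units of the state.
- ctrl.get_obs(): the state, without advancing time (a new reading comes with each control period).
- ctrl.snapshot(name): name is "side" or "top"; returns a dict with "color" (400x640x3 uint8, red, green, blue), "intrinsics" (3x3 intrinsics, pixels), "R" (3x3) and "t" (3): a world point X has camera coordinates R X + t. Camera axes: x right, y down, z forward; pixel columns grow to the right and rows downward; lengths in m; the calibration is good to about 2 mm. A picture is of the moment at which its call begins. There is no depth.
- ctrl.close_job(): hands the job in; it is judged then, once.
The state is a dict: "clock": time; "joint_pos": joint angles; "qvel": joint speeds; "tau": joint torques, N m; "tool_pos": TCP position; "orientation": TCP orientation; "force": force on the tool from outside, world axes, zero at the start; "moment": the same for the moment, N m; "opening": finger opening in m; "gripper_force": force on a finger pad.
Only numpy, scipy, OpenCV 4.12 (cv2) and the standard library are available. Lean on these libraries where they do the work, as an engineer would, in place of code of your own. Each camera call takes 0.05 s, during which the arm holds its last target. There are 200 camera calls.

TASK

Pull the vise's sliding jaw back by its red knob until it is fully open, then lift the finished yellow-taped transformer out of the vise and stand it upright on the floor of the open bay of the drying box, setting it down without dropping it. Then slide the box's blue cover fully shut over it. Leave the vise open, and do not push about the mug, the brush or the dark transformer.

Things in the scene. Friction and masses are not known exactly. Their poses are not given: they have to be found in the camera images.
- vise: Fixed low bench vise: green base plate 250 x 100 mm, 18 mm thick, with a fixed green jaw (76 mm wide, top 48 mm above the table) at its +x end and a sliding blue jaw at its -x end. Origin: on the table under the centre of the base; x is the sliding direction (the jaw opens to -x), z up. Vise and box may swap sides.
- seat (a point): Point on top of the vise's base plate, 18 mm above the table, midway between the clamped jaws (50 mm to +x of the vise's origin); the clamped transformer stands here.
- jaw (a joint): Travel of the sliding jaw in m: about 0 = closed, 0.045 = fully open (end stop). Moves to the vise's -x against about 5 N of friction and stays where left. The jaw is 56 mm wide (y), 80 mm long, top 44 mm above the table; its steel lip reaches 5 mm over the transformer's foot, 2.5 mm above it, so the transformer cannot be lifted straight out until the jaw is back by 10 mm or more.
- jaw_knob (a point): Grip point of the red upright round knob on the sliding jaw: on its axis, 70 mm above the table. The knob is 22 mm in diameter and stands from 44 to 84 mm above the table; its axis is 108 mm from the middle of the clamped transformer. The point moves with the jaw.
- transformer: Finished transformer, loose, 0.5 to 0.8 kg, 60 mm tall over its terminals. Steel foot strap 84 (x) x 30 (y) x 4 mm; dark laminated core 66 (x) x 30 (y) mm, up to 56 mm high; yellow-taped coil round its middle 40 (x) x 44 (y) mm, from 10 to 52 mm high, to be gripped across y (44 mm). Origin: centre of its underside; x along the foot strap, z up. In the vise its x lies along the vise's x.
- drying_box: Fixed white drying box, 150 (x) x 300 (y) mm, rails' top 84 mm above the table. Its +y half is an open bay, its -y half a closed blower housing with black vents over which the cover is parked. Origin: on the table under its centre; y is the cover's sliding direction, z up.
- bay (a point): Centre of the bay's floor, 8 mm above the table (75 mm to +y of the box's origin), axes as the box. The bay is 136 (x) x 136 (y) mm inside and 66 mm deep below the cover; the parked cover may overhang up to 7 mm of its -y side.
- cover (a joint): Opening of the blue flat cover in m: 0 = fully shut over the bay (end stop), 0.150 = fully open over the blower. It shuts towards the box's +y against about 2 N of friction and stays where it is left. Cover plate 138 x 142 mm, 4.5 mm thick, top 79 mm above the table.
- cover_grip (a point): Grip point on the black bar handle in the middle of the cover, 103 mm above the table. The bar is 70 (box's x) x 14 (box's y) mm and stands from 79 to 113 mm above the table. The point moves with the cover; when shut it lies above the middle of the bay.
- mug: Bystander: dark metal mug, 84 mm across, 90 mm tall, handle at one side. Origin: centre of its underside.
- dark_transformer: Bystander: a second transformer of the same shape and size with a black coil, standing on the table. Origin: centre of its underside.
- brush: Bystander: a brush about 180 mm long lying on the table beyond the work. Origin: on its underside, about mid-length.
There are look-alikes about, which are no part of the job. What is shaped like the transformer but purple or turquoise is not meant.

How it is judged:
By the outcome, as a careful person would: the job done as asked, in the order asked, and still so for the second after the job is handed in, with the robot touching nothing.
It also fails if it takes over 64 s, if anything falls off the work surface, if the arm or the gripper's body presses on something with over 40 N, if the wrist force passes 120 N, or if a joint passes its speed limit or range.

## Working session

There is one attempt and no reset: what is moved stays moved. The work goes in short steps, Python scripts to look and compute and a shell command to move; the robot and the scene stay as the last step left them, time stands still between calls to the robot, and variables do not carry over. Pictures are saved under pics/ and viewed, at most 10 in all, crops included, and the job is handed in when it is done.

```bash
mkdir -p pics
python3 - <<'E'
from plant import ctrl
import cv2,numpy as np,pickle
for n in("top","side"):
    s=ctrl.snapshot(n); cv2.imwrite(f"pics/{n}0.png",s["color"][:,:,::-1]); pickle.dump(s,open(f"{n}0.pkl","wb"))
    print(n,s["intrinsics"],s["R"],s["t"], -s["R"].T@s["t"])
print(ctrl.get_obs(),ctrl.finger_overhang)
E
```

```text
top [[503.89490152   0.         325.51147816]
 [  0.         503.89490152 200.77986118]
 [  0.           0.           1.        ]] [[ 0.01103587 -0.99993409 -0.00316565]
 [-0.98305053 -0.01027003 -0.18304693]
 [ 0.18300235  0.00513207 -0.98309908]] [0.05121076 0.61913825 1.16678249] [0.39455509 0.05157794 1.26055626]
side [[422.53657799   0.         324.96231377]
 [  0.         422.53657799 194.76917949]
 [  0.           0.           1.        ]] [[ 0.99930794 -0.03353173  0.01610181]
 [-0.01044396 -0.66838975 -0.7437379 ]
 [ 0.03570111  0.74305502 -0.66827739]] [-0.60369347  0.12878164  0.86635627] [ 0.57369079 -0.57791693  0.68446665]
{'clock': 0.1, 'joint_pos': array([-4.76075122e+01,  2.05862043e+01,  6.39615117e-01, -1.59120923e-02,
       -7.01346250e+01, -1.65063702e+01]), 'qvel': array([ 0.12810797,  0.0329307 ,  0.19716419, -0.02775595, -0.02069819,
        0.02184765]), 'tau': array([-4.90133272e-03, -5.84163022e+01,  2.93750149e+01,  7.01568961e+00,
        1.01316691e-02, -5.97570829e-05]), 'tool_pos': array([ 0.29449122, -0.606939  ,  0.2477393 ]), 'orientation': array([ 1.79917882e+02, -8.73380461e-03, -1.54119294e+02]), 'force': array([-0.58742803,  0.16952681, -1.17383252]), 'moment': array([-0.09277734,  0.0153712 ,  0.070488  ]), 'gripper_force': 0.0, 'opening': 0.08763326717540677} 0.022
```

View pics/top0.png

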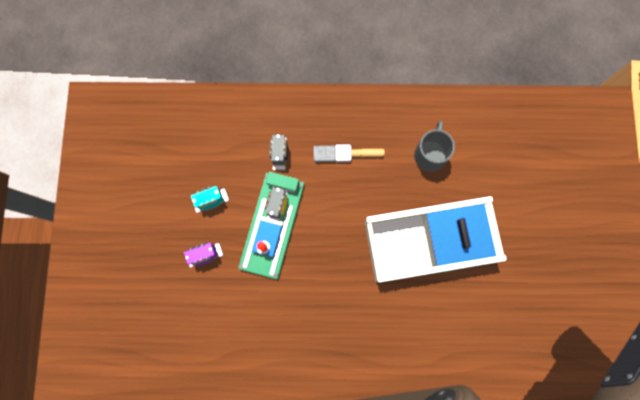

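View pics/side0.png

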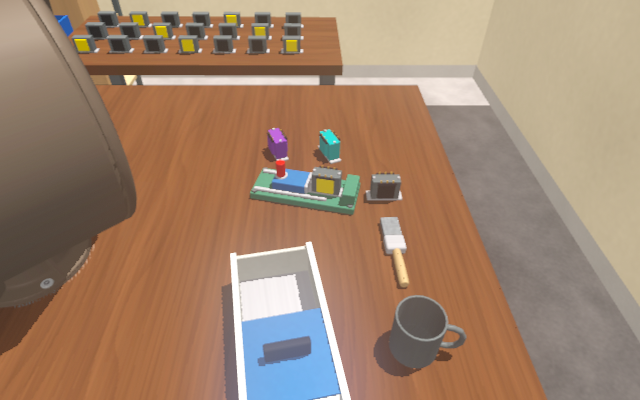

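The top view shows the vise at about (272,225), with the red knob at (263,247) and the clamped yellow-taped transformer at (277,202). The box is at (435,240), with its bay on the left and the handle at (464,233). The transformer-shaped candidates in the top view are:
- Clamped, yellow tape: (277,202)
- Dark: (279,150)
- Turquoise: (209,198)
- Purple: (203,254)

The one in the vise fits, since it is the only one with yellow tape (side view 325,186). I'll confirm that in an enlarged crop.

Run:
```python
import cv2,numpy as np
t=cv2.imread("pics/top0.png");s=cv2.imread("pics/side0.png")
a=cv2.resize(t[165:285,230:310],None,fx=5,fy=5,interpolation=2)   # 400x600
c=cv2.resize(s[155:215,245:365],(400,200),interpolation=2)
b=cv2.resize(t[190:290,360:510],(400,267),interpolation=2)
r=np.zeros((600,400,3),np.uint8); r[:200]=c; r[210:477]=b
cv2.imwrite("pics/crop0.png",np.hstack([a,r]))
```

```text
(no output)
```

View pics/crop0.png

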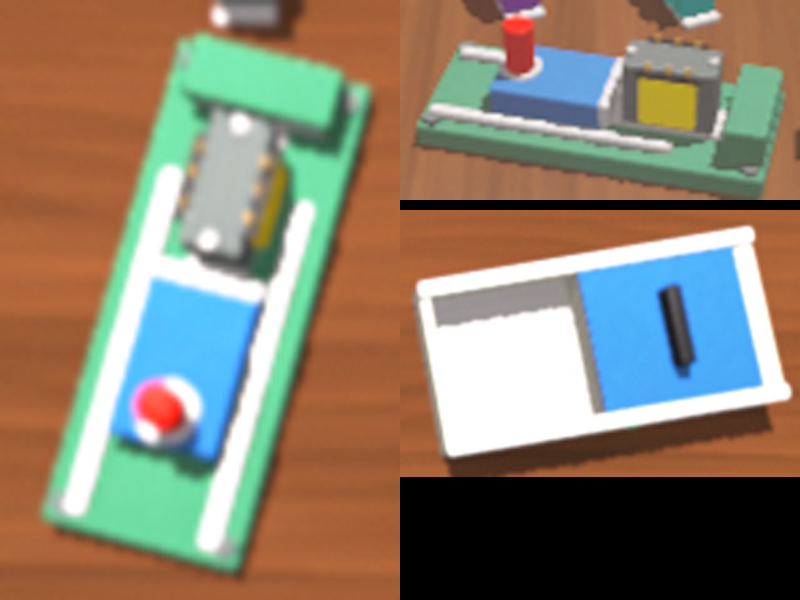

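The crop confirms it. The yellow tape shows on the clamped transformer at top (277,202) and side (325,186), and the jaw is closed. Next I'll fit the poses.

```bash
cat > h.py <<'E'
import numpy as np,pickle
from scipy.optimize import least_squares
from scipy.spatial.transform import Rotation as Ro
S={n:pickle.load(open(n+"0.pkl","rb")) for n in("top","side")}
def proj(n,X):
    s=S[n];c=X@s["R"].T+s["t"];p=c@s["intrinsics"].T;return p[:,:2]/p[:,2:]
def W(p,L):
    c,s=np.cos(p[2]),np.sin(p[2]);return np.array([[c*x-s*y+p[0],s*x+c*y+p[1],z] for x,y,z in L])
def fit(obs,p0):
    f=lambda p:np.concatenate([(proj(n,W(p,[l]))[0]-uv) for n,l,uv in obs])
    r=least_squares(f,p0,loss="soft_l1");return r.x,r.fun.reshape(-1,2).round(1)
def move(pos,R1,P0,R0):
    "delta_pos, rotation numbers for a move from (P0,R0) to (pos,R1)"
    return (R0.inv().apply(np.array(pos)-P0)/.1).round(3),((R0.inv()*R1).as_rotvec()/(np.pi/2)).round(3)
E
python3 - <<'E'
from h import *
v=[("top",(.125,.05,.018),(268,171.6)),("top",(.125,-.05,.018),(304.4,182.6)),("top",(-.125,-.05,.018),(278,279.6)),("top",(-.125,.05,.018),(238.6,269)),
("top",(-.058,0,.084),(261.8,246.4)),("side",(-.058,0,.084),(280.7,161.9)),("side",(-.125,-.05,.018),(250.1,196)),("side",(.125,-.05,.018),(352.1,211.4))]
p,r=fit(v,[.5,.1,-.2]);print("vise",p[:2],np.degrees(p[2]),r.tolist())
print("seat",W(p,[(.05,0,.018)]),"knob",W(p,[(-.058,0,.07)]))
for nm in("top","side"):print(nm,proj(nm,W(p,[(.05,0,.078),(-.058,0,.084)])))
b=[("top",(.075,.15,.084),(366.5,217.5)),("top",(.075,-.15,.084),(492,196.8)),("top",(-.075,-.15,.084),(506,261)),("top",(-.075,.15,.084),(377.6,282)),
("top",(0,-.075,.113),(463.9,233))]
q,r=fit(b,[.5,-.3,.1]);print("box",q[:2],np.degrees(q[2]),r.tolist())
print("bay",W(q,[(0,.075,.008)]),"grip",W(q,[(0,-.075,.103)]))
print(proj("side",W(q,[(.075,.15,.084),(-.075,.15,.084),(0,-.075,.113)])))
np.save("vb.npy",[p,q])
E
```

```text
vise [0.56286458 0.18906645] -14.563212067793218 [[-0.5, 1.2], [1.0, 0.3], [-0.1, -0.1], [0.0, -0.3], [0.8, -1.3], [-0.1, 0.5], [-1.5, -3.0], [0.9, -1.1]]
seat [[0.61125812 0.17649405 0.018     ]] knob [[0.50672807 0.20365044 0.07      ]]
top [[275.75622203 201.68067414]
 [262.58770513 245.06670044]]
side [[326.04548795 171.36156314]
 [280.62591317 162.3759646 ]]
box [ 0.52491158 -0.2001807 ] 9.724638526821012 [[0.1, 0.4], [-0.9, 1.3], [-0.9, -0.2], [0.2, -0.5], [6.3, -0.4]]
bay [[ 0.51224309 -0.12625838  0.008     ]] grip [[ 0.53758007 -0.27410302  0.103     ]]
[[310.24311294 240.56117551]
 [229.91737503 252.02909695]
 [286.30517677 349.69969497]]
```

```bash
python3 -m creep '[{"grip":0,"delta_pos":[0,0,0],"rotation":[0,0,0.45]},{"grip":0,"delta_pos":[0,0,0],"rotation":[0,0,0.45]},{"grip":0,"delta_pos":[0,0,0],"rotation":[0,0,0.45]},{"grip":0,"delta_pos":[0,0,0],"rotation":[0,0,0.45]},{"grip":0,"delta_pos":[0,0,0],"rotation":[0,0,0.45]}]'
python3 -m creep '[{"grip":0,"delta_pos":[0,0.5,0],"rotation":[0,0,0]},{"grip":0,"delta_pos":[0,1,0],"rotation":[0,0,0]},{"grip":0,"delta_pos":[0,1,0],"rotation":[0,0,0]}]'
python3 - <<'E'
from h import *
from plant import ctrl
p,q=np.load("vb.npy")
print(fit([("top",(0,0,.084),(261.8,246.4)),("side",(0,0,.084),(280.7,161.9))],[.5,.2,0])[0])
k=least_squares(lambda a:np.concatenate([proj("top",W(q,[(0,a[0],.113)]))[0]-(463.9,233.2),proj("side",W(q,[(0,a[0],.113)]))[0]-(287,344)]),[-.07]);print(k.x,k.fun)
o=ctrl.get_obs();print(o["tool_pos"],o["orientation"],o["clock"],o["force"])
E
```

```text
clock: 0.6
tool_pos: [0.2945, -0.607, 0.248]
orientation: [180.0, -0.0, 165.0]
force: [-0.1, -0.5, -0.6]
opening: 0.0879
gripper_force: 0.0
clock: 0.9
tool_pos: [0.3204, -0.5062, 0.2486]
orientation: [179.9, -0.0, 165.5]
force: [0.3, -0.8, 1.2]
opening: 0.0876
gripper_force: 0.0
[0.50522625 0.20548504 0.        ]
[-0.06453577] [ 1.76972634  0.12607586 -1.66988165 -0.94993575]
[ 0.32043998 -0.50622351  0.24862427] [ 1.79914907e+02 -7.41986108e-03  1.65529912e+02] 0.9 [ 0.34524425 -0.81649178  1.22652424]
```

```bash
for i in 1 2 3 4 5 6 7; do python3 -m creep '[{"grip":0,"delta_pos":[0,0.5,0],"rotation":[0,0,0]},{"grip":0,"delta_pos":[0,1,0],"rotation":[0,0,0]},{"grip":0,"delta_pos":[0,1,0],"rotation":[0,0,0]}]' >/dev/null; done
python3 -m creep '[{"grip":0,"delta_pos":[0,0.34,0],"rotation":[0,0,0]},{"grip":0,"delta_pos":[0,0.34,0],"rotation":[0,0,0]},{"grip":0,"delta_pos":[0,0.34,0],"rotation":[0,0,0]}]'
python3 - <<'E'
from plant import ctrl
import cv2
s=ctrl.snapshot("side");cv2.imwrite("pics/s1.png",s["color"][:,:,::-1]);o=ctrl.get_obs();print(o["tool_pos"],o["orientation"],o["joint_pos"])
E
```

```text
clock: 3.3
tool_pos: [0.5055, 0.199, 0.2479]
orientation: [-179.9, -0.0, 165.4]
force: [-0.1, -0.4, 0.3]
opening: 0.0874
gripper_force: 0.0
[0.50522704 0.19857269 0.24809325] [-1.79942928e+02 -4.05806432e-02  1.65359739e+02] [ 4.21453228e+01  8.16812219e+00 -1.60472888e+01 -2.94590293e-03
 -6.58545661e+01 -1.46784357e+02]
```

```bash
python3 -m creep '[{"grip":0,"delta_pos":[0,0.06,0.4],"rotation":[0,0,0]},{"grip":0,"delta_pos":[0,0.06,0.8],"rotation":[0,0,0]},{"grip":0,"delta_pos":[0,0.06,1],"rotation":[0,0,0]},{"grip":0,"delta_pos":[0,0.06,1],"rotation":[0,0,0]}]' 
python3 -m creep '[{"grip":0,"delta_pos":[0,0,0.3],"rotation":[0,0,0]},{"grip":0,"delta_pos":[0,0,0.55],"rotation":[0,0,0]},{"grip":0,"delta_pos":[0,0,0.73],"rotation":[0,0,0]},{"grip":0,"delta_pos":[0,0,0.73],"rotation":[0,0,0]}]'
python3 -m creep '[{"grip":1,"delta_pos":[0,0,0],"rotation":[0,0,0]},{"grip":1,"delta_pos":[0,0,0],"rotation":[0,0,0]},{"grip":1,"delta_pos":[0,0,0],"rotation":[0,0,0]},{"grip":1,"delta_pos":[0,0,0],"rotation":[0,0,0]},{"grip":1,"delta_pos":[0,0,0],"rotation":[0,0,0]}]'
python3 -m creep '[{"grip":1,"delta_pos":[0,0,0],"rotation":[0,0,0]},{"grip":1,"delta_pos":[0,0,0],"rotation":[0,0,0]},{"grip":1,"delta_pos":[0,0,0],"rotation":[0,0,0]}]'
```

```text
clock: 3.75
tool_pos: [0.505, 0.203, 0.1458]
orientation: [-179.7, -0.2, 165.3]
force: [-0.0, -0.2, 0.9]
opening: 0.0878
gripper_force: 0.0
clock: 4.15
tool_pos: [0.5062, 0.2043, 0.0749]
orientation: [-179.9, -0.1, 165.3]
force: [0.1, -0.4, -0.8]
opening: 0.0877
gripper_force: 0.0
clock: 4.65
tool_pos: [0.5068, 0.2057, 0.0761]
orientation: [180.0, 0.0, 165.4]
force: [-0.2, 0.5, 0.1]
opening: 0.0535
gripper_force: 0.0
clock: 4.95
tool_pos: [0.5066, 0.2056, 0.0755]
orientation: [-180.0, -0.0, 165.4]
force: [-0.3, 0.8, 0.1]
opening: 0.0294
gripper_force: 0.0
```

```bash
python3 -m creep '[{"grip":1,"delta_pos":[0,0,0],"rotation":[0,0,0]},{"grip":1,"delta_pos":[0,0,0],"rotation":[0,0,0]},{"grip":1,"delta_pos":[0,0,0],"rotation":[0,0,0]}]'
python3 -m creep '[{"grip":1,"delta_pos":[0.1,0,0],"rotation":[0,0,0]},{"grip":1,"delta_pos":[0.2,0,0],"rotation":[0,0,0]},{"grip":1,"delta_pos":[0.3,0,0],"rotation":[0,0,0]},{"grip":1,"delta_pos":[0.4,0,0],"rotation":[0,0,0]}]'
```

```text
clock: 5.25
tool_pos: [0.5074, 0.2077, 0.0756]
orientation: [179.8, 0.1, 165.4]
force: [-0.5, 8.7, -4.0]
opening: 0.0215
gripper_force: 30.0
clock: 5.65
tool_pos: [0.4692, 0.2174, 0.0756]
orientation: [179.8, 0.1, 165.4]
force: [7.1, 5.1, -9.4]
opening: 0.0212
gripper_force: 30.0
```

```bash
python3 -m creep '[{"grip":1,"delta_pos":[0.04,0,0],"rotation":[0,0,0]},{"grip":1,"delta_pos":[0.06,0,0],"rotation":[0,0,0]},{"grip":1,"delta_pos":[0.06,0,0],"rotation":[0,0,0]}]';python3 -m creep '[{"grip":1,"delta_pos":[0.02,0,0],"rotation":[0,0,0]},{"grip":1,"delta_pos":[0.04,0,0],"rotation":[0,0,0]},{"grip":1,"delta_pos":[0.04,0,0],"rotation":[0,0,0]}]'
```

```text
clock: 5.95
tool_pos: [0.4658, 0.2184, 0.0756]
orientation: [179.8, 0.3, 165.5]
force: [22.9, -4.1, -19.8]
opening: 0.0218
gripper_force: 30.0
clock: 6.25
tool_pos: [0.4636, 0.219, 0.076]
orientation: [179.8, 0.4, 165.5]
force: [33.2, -9.8, -20.7]
opening: 0.0214
gripper_force: 30.0
```

```bash
python3 -m creep '[{"grip":1,"delta_pos":[-0.04,0,0],"rotation":[0,0,0]},{"grip":0.3,"delta_pos":[-0.04,0,0],"rotation":[0,0,0]},{"grip":0.3,"delta_pos":[-0.04,0,0],"rotation":[0,0,0]},{"grip":0,"delta_pos":[-0.04,0,0],"rotation":[0,0,0]},{"grip":0,"delta_pos":[-0.04,0,0],"rotation":[0,0,0]}]'
python3 -m creep '[{"grip":0,"delta_pos":[0,0,-0.4],"rotation":[0,0,0]},{"grip":0,"delta_pos":[0,0,-0.8],"rotation":[0,0,0]},{"grip":0,"delta_pos":[0,0,-1],"rotation":[0,0,0]},{"grip":0,"delta_pos":[0,0,-1],"rotation":[0,0,0]}]'
python3 -m creep '[{"grip":0,"delta_pos":[0,-0.5,0],"rotation":[0,0,0]},{"grip":0,"delta_pos":[0,-1,0],"rotation":[0,0,0]},{"grip":0,"delta_pos":[0,-1,0],"rotation":[0,0,0]}]' >/dev/null
python3 -m creep '[{"grip":0,"delta_pos":[0,-0.5,0],"rotation":[0,0,0]},{"grip":0,"delta_pos":[0,-1,0],"rotation":[0,0,0]},{"grip":0,"delta_pos":[0,-1,0],"rotation":[0,0,0]}]'
python3 - <<'E'
from plant import ctrl
import cv2,numpy as np
t=ctrl.snapshot("top")["color"][:,:,::-1];s=ctrl.snapshot("side")["color"][:,:,::-1]
a=cv2.resize(t[165:285,230:310],None,fx=5,fy=5,interpolation=2)
c=cv2.resize(s[150:220,245:365],(400,233),interpolation=2)
r=np.zeros((600,400,3),np.uint8); r[:233]=c; r[240:490]=cv2.resize(t,(400,250),interpolation=3)
cv2.imwrite("pics/crop1.png",np.hstack([a,r]));print(ctrl.get_obs()["tool_pos"])
E
```

```text
clock: 6.75
tool_pos: [0.4617, 0.217, 0.0755]
orientation: [-180.0, -0.0, 165.4]
force: [-0.5, 0.4, 0.5]
opening: 0.0476
gripper_force: 0.0
clock: 7.15
tool_pos: [0.4633, 0.2183, 0.179]
orientation: [179.7, 0.2, 165.4]
force: [0.1, 0.5, -0.8]
opening: 0.0798
gripper_force: 0.0
clock: 7.75
tool_pos: [0.4087, 0.0198, 0.1746]
orientation: [-179.9, -0.1, 165.2]
force: [0.8, 1.1, 0.1]
opening: 0.0874
gripper_force: 0.0
[0.41114789 0.02269238 0.17530566]
```

View pics/crop1.png

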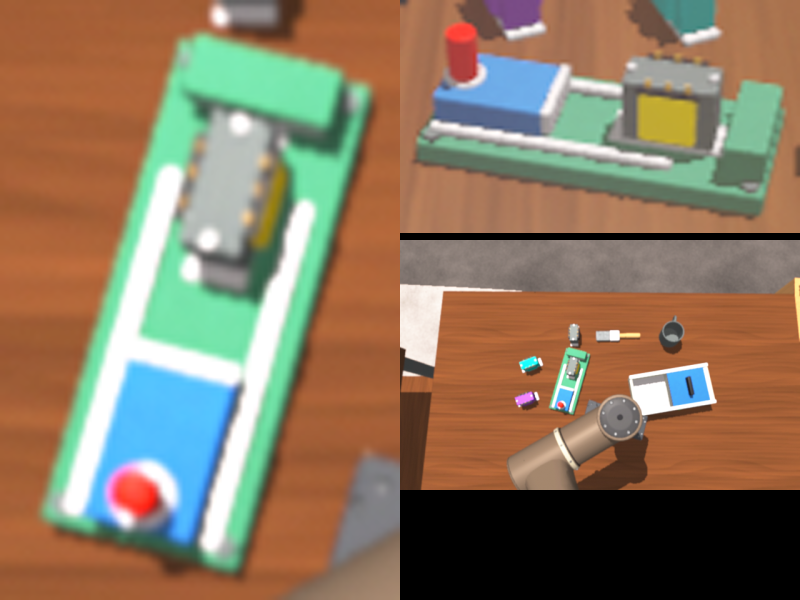

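The jaw is fully open, with the knob moved back to the crop's (135,493). The transformer stands undisturbed, its core centre at crop (230,188). Next I move above it.

```bash
for i in 1 2; do python3 -m creep '[{"grip":0,"delta_pos":[-0.26,0.34,0],"rotation":[0,0,0]},{"grip":0,"delta_pos":[-0.52,0.68,0],"rotation":[0,0,0]},{"grip":0,"delta_pos":[-0.775,1,0],"rotation":[0,0,0]},{"grip":0,"delta_pos":[-0.775,1,0],"rotation":[0,0,0]}]'; done
python3 -m creep '[{"grip":0,"delta_pos":[0,0,0],"rotation":[0,0,0]},{"grip":0,"delta_pos":[0,0,0],"rotation":[0,0,0]}]'
```

```text
clock: 8.25
tool_pos: [0.5157, 0.1047, 0.1744]
orientation: [-180.0, 0.0, 165.5]
force: [-1.7, -0.3, -0.8]
opening: 0.0877
gripper_force: 0.0
clock: 8.65
tool_pos: [0.6151, 0.1818, 0.1734]
orientation: [-179.9, -0.0, 165.5]
force: [-1.1, 0.3, -1.3]
opening: 0.0879
gripper_force: 0.0
clock: 8.85
tool_pos: [0.6112, 0.1783, 0.1748]
orientation: [-179.9, -0.1, 165.4]
force: [-0.5, 0.6, -0.4]
opening: 0.0875
gripper_force: 0.0
```

```bash
python3 -m creep '[{"grip":0,"delta_pos":[0,0,0.3],"rotation":[0,0,0]},{"grip":0,"delta_pos":[0,0,0.6],"rotation":[0,0,0]},{"grip":0,"delta_pos":[0,0,0.85],"rotation":[0,0,0]},{"grip":0,"delta_pos":[0,0,1],"rotation":[0,0,0]},{"grip":0,"delta_pos":[0,0,1],"rotation":[0,0,0]}]'
python3 -m creep '[{"grip":0,"delta_pos":[0,0,0.16],"rotation":[0,0,0]},{"grip":0,"delta_pos":[0,0,0.16],"rotation":[0,0,0]},{"grip":1,"delta_pos":[0,0,0.16],"rotation":[0,0,0]},{"grip":1,"delta_pos":[0,0,0.16],"rotation":[0,0,0]},{"grip":1,"delta_pos":[0,0,0.16],"rotation":[0,0,0]}]'
python3 -m creep '[{"grip":1,"delta_pos":[0,0,0],"rotation":[0,0,0]},{"grip":1,"delta_pos":[0,0,0],"rotation":[0,0,0]},{"grip":1,"delta_pos":[0,0,0],"rotation":[0,0,0]},{"grip":1,"delta_pos":[0,0,0],"rotation":[0,0,0]},{"grip":1,"delta_pos":[0,0,0],"rotation":[0,0,0]}]'
```

```text
clock: 9.35
tool_pos: [0.61, 0.177, 0.0737]
orientation: [-179.9, -0.2, 165.4]
force: [0.2, -1.4, 0.2]
opening: 0.0877
gripper_force: 0.0
clock: 9.85
tool_pos: [0.6125, 0.1783, 0.0607]
orientation: [179.9, 0.1, 165.4]
force: [0.4, -0.6, -0.2]
opening: 0.0693
gripper_force: 0.0
clock: 10.35
tool_pos: [0.6128, 0.1788, 0.06]
orientation: [179.9, 0.1, 165.4]
force: [0.8, 4.8, 1.2]
opening: 0.0438
gripper_force: 30.0
```

```bash
python3 -m creep '[{"grip":1,"delta_pos":[0,0,-0.1],"rotation":[0,0,0]},{"grip":1,"delta_pos":[0,0,-0.25],"rotation":[0,0,0]},{"grip":1,"delta_pos":[0,0,-0.5],"rotation":[0,0,0]},{"grip":1,"delta_pos":[0,0,-0.75],"rotation":[0,0,0]},{"grip":1,"delta_pos":[0,0,-1],"rotation":[0,0,0]}]'
python3 -m creep '[{"grip":1,"delta_pos":[0,0,-0.2],"rotation":[0,0,0]},{"grip":1,"delta_pos":[0,0,-0.4],"rotation":[0,0,0]},{"grip":1,"delta_pos":[0,0,-0.4],"rotation":[0,0,0]}]'
python3 - <<'E'
from plant import ctrl
import cv2,numpy as np
t=ctrl.snapshot("top")["color"][:,:,::-1];s=ctrl.snapshot("side")["color"][:,:,::-1]
a=cv2.resize(t[140:290,360:510],(400,400),interpolation=2)
c=cv2.resize(s[100:220,225:385],(400,300),interpolation=2)
b=cv2.resize(s[230:400,220:360],None,fx=2,fy=2,interpolation=2)
r=np.zeros((600,800,3),np.uint8);r[:400,:400]=a;r[:300,400:]=c
cv2.imwrite("pics/crop2.png",r);o=ctrl.get_obs();print(o["tool_pos"],o["opening"],o["force"],o["joint_pos"])
E
```

```text
clock: 10.85
tool_pos: [0.6104, 0.1769, 0.1594]
orientation: [-179.8, -0.2, 165.3]
force: [0.8, 0.1, -6.6]
opening: 0.0439
gripper_force: 30.0
clock: 11.15
tool_pos: [0.6124, 0.1778, 0.2019]
orientation: [179.9, 0.1, 165.4]
force: [0.2, 0.5, -6.4]
opening: 0.044
gripper_force: 30.0
[0.61100871 0.17750663 0.19852707] 0.04377270694786841 [-0.8456668   0.67873083 -7.37060874] [ 3.37152949e+01  1.89857497e+01 -8.35788577e+00 -5.43930541e-02
 -6.27640176e+01 -1.38344656e+02]
```

View pics/crop2.png

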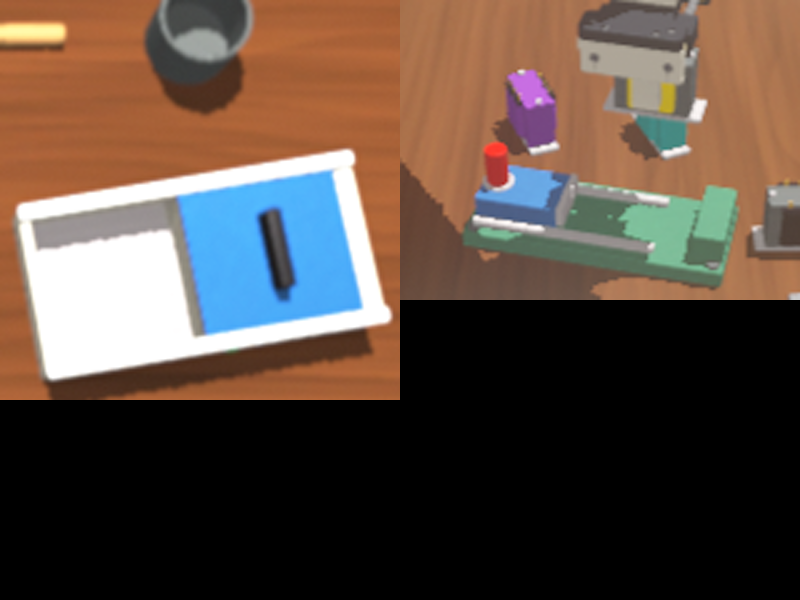

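The transformer is lifted clear (right view 650,85), the vise is still open, and nothing else has moved. Now I carry it to above the bay.

```bash
for i in 1 2 3; do python3 -m creep '[{"grip":1,"delta_pos":[0.02,-0.35,0],"rotation":[0,0,0]},{"grip":1,"delta_pos":[0.04,-0.7,0],"rotation":[0,0,0]},{"grip":1,"delta_pos":[0.06,-1,0],"rotation":[0,0,0]},{"grip":1,"delta_pos":[0.06,-1,0],"rotation":[0,0,0]}]'; done
python3 -m creep '[{"grip":1,"delta_pos":[0,-0.15,0],"rotation":[0,0,-0.07]},{"grip":1,"delta_pos":[0,-0.15,0],"rotation":[0,0,-0.14]},{"grip":1,"delta_pos":[0,-0.15,0],"rotation":[0,0,-0.21]},{"grip":1,"delta_pos":[0,-0.15,0],"rotation":[0,0,-0.27]},{"grip":1,"delta_pos":[0,-0.15,0],"rotation":[0,0,-0.27]}]'
python3 - <<'E'
from plant import ctrl
import cv2
s=ctrl.snapshot("side")["color"][:,:,::-1];cv2.imwrite("pics/s3.png",s);o=ctrl.get_obs();print(o["tool_pos"],o["orientation"],o["opening"])
E
```

```text
clock: 11.65
tool_pos: [0.5779, 0.0792, 0.1974]
orientation: [-179.8, -0.3, 165.2]
force: [0.5, 0.3, -6.1]
opening: 0.0441
gripper_force: 30.0
clock: 12.05
tool_pos: [0.5471, -0.0153, 0.1977]
orientation: [-179.9, -0.2, 165.2]
force: [0.9, -0.3, -7.4]
opening: 0.0439
gripper_force: 30.0
clock: 12.45
tool_pos: [0.5165, -0.11, 0.1979]
orientation: [-179.9, -0.2, 165.2]
force: [0.2, 0.2, -6.6]
opening: 0.044
gripper_force: 30.0
clock: 12.95
tool_pos: [0.5147, -0.1217, 0.1983]
orientation: [180.0, -0.1, -170.2]
force: [0.9, 0.8, -6.0]
opening: 0.0439
gripper_force: 30.0
[ 0.51478959 -0.12173359  0.19846401] [ 1.79975582e+02 -1.09292414e-01 -1.70422995e+02] 0.04388448843491593
```

View pics/s3.png

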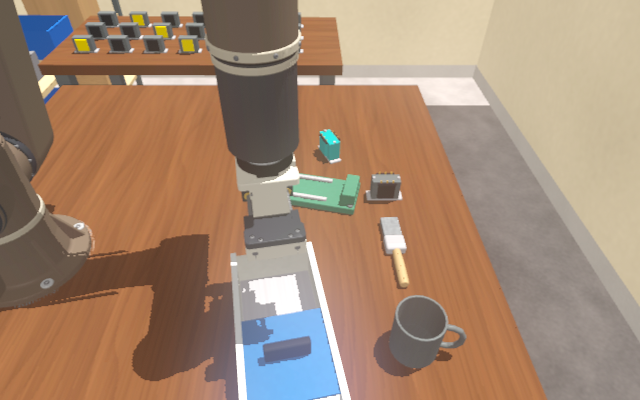

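The gripper holds the transformer centred over the bay (about 275,230), clear of the handle at (287,349). I'll descend slowly.

```bash
python3 -m creep '[{"grip":1,"delta_pos":[0,0,0.25],"rotation":[0,0,0]},{"grip":1,"delta_pos":[0,0,0.5],"rotation":[0,0,0]},{"grip":1,"delta_pos":[0,0,0.75],"rotation":[0,0,0]},{"grip":1,"delta_pos":[0,0,1],"rotation":[0,0,0]},{"grip":1,"delta_pos":[0,0,1],"rotation":[0,0,0]}]'
python3 -m creep '[{"grip":1,"delta_pos":[0,0,0.15],"rotation":[0,0,0]},{"grip":1,"delta_pos":[0,0,0.3],"rotation":[0,0,0]},{"grip":1,"delta_pos":[0,0,0.4],"rotation":[0,0,0]},{"grip":1,"delta_pos":[0,0,0.42],"rotation":[0,0,0]},{"grip":1,"delta_pos":[0,0,0.42],"rotation":[0,0,0]}]'
python3 -m creep '[{"grip":1,"delta_pos":[0,0,0.02],"rotation":[0,0,0]},{"grip":1,"delta_pos":[0,0,0.04],"rotation":[0,0,0]},{"grip":1,"delta_pos":[0,0,0.04],"rotation":[0,0,0]}]'
```

```text
clock: 13.5
tool_pos: [0.5125, -0.122, 0.096]
orientation: [179.9, -0.4, -170.5]
force: [-1.7, -0.7, -6.7]
opening: 0.0438
gripper_force: 30.0
clock: 14.0
tool_pos: [0.5155, -0.1222, 0.0579]
orientation: [-180.0, -0.0, -170.3]
force: [-0.4, 0.2, -5.5]
opening: 0.0438
gripper_force: 30.0
clock: 14.3
tool_pos: [0.5152, -0.1222, 0.0537]
orientation: [180.0, 0.0, -170.3]
force: [-0.9, 0.1, -5.6]
opening: 0.0438
gripper_force: 30.0
```

```bash
python3 -m creep '[{"grip":1,"delta_pos":[0,0,0.01],"rotation":[0,0,0]},{"grip":1,"delta_pos":[0,0,0.02],"rotation":[0,0,0]},{"grip":1,"delta_pos":[0,0,0.02],"rotation":[0,0,0]}]'
python3 -m creep '[{"grip":1,"delta_pos":[0,0,0.01],"rotation":[0,0,0]},{"grip":1,"delta_pos":[0,0,0.02],"rotation":[0,0,0]},{"grip":1,"delta_pos":[0,0,0.02],"rotation":[0,0,0]}]'
```

```text
clock: 14.6
tool_pos: [0.5151, -0.1222, 0.0515]
orientation: [180.0, -0.0, -170.3]
force: [0.0, 0.2, -5.9]
opening: 0.044
gripper_force: 30.0
clock: 14.9
tool_pos: [0.5152, -0.1222, 0.05]
orientation: [-180.0, 0.0, -170.3]
force: [-3.1, 1.3, 0.6]
opening: 0.044
gripper_force: 30.0
```

On the floor. I'll open partway, since the bay walls are near, then rise.

```bash
python3 -m creep '[{"grip":0.35,"delta_pos":[0,0,0],"rotation":[0,0,0]},{"grip":0.35,"delta_pos":[0,0,0],"rotation":[0,0,0]},{"grip":0.35,"delta_pos":[0,0,0],"rotation":[0,0,0]},{"grip":0.35,"delta_pos":[0,0,0],"rotation":[0,0,0]}]'
python3 -m creep '[{"grip":0.35,"delta_pos":[0,0,-0.2],"rotation":[0,0,0]},{"grip":0.35,"delta_pos":[0,0,-0.45],"rotation":[0,0,0]},{"grip":0.35,"delta_pos":[0,0,-0.75],"rotation":[0,0,0]},{"grip":0.35,"delta_pos":[0,0,-1],"rotation":[0,0,0]},{"grip":0.35,"delta_pos":[0,0,-1],"rotation":[0,0,0]}]'
python3 -m creep '[{"grip":0.35,"delta_pos":[0,0,-0.4],"rotation":[0,0,0]},{"grip":0.35,"delta_pos":[0,0,-0.8],"rotation":[0,0,0]},{"grip":0.35,"delta_pos":[0,0,-0.8],"rotation":[0,0,0]}]'
python3 - <<'E'
from plant import ctrl
from h import *
o=ctrl.get_obs();p,q=np.load("vb.npy");g=W(q,[(0,-.064,.109)])[0];print(o["tool_pos"],g)
print(move(g,Ro.from_euler("xyz",[180,0,np.degrees(q[2])-180],degrees=True),o["tool_pos"],Ro.from_euler("xyz",o["orientation"],degrees=True)))
E
```

```text
clock: 15.3
tool_pos: [0.5155, -0.1222, 0.0498]
orientation: [-180.0, 0.0, -170.3]
force: [0.6, 0.4, -0.1]
opening: 0.0571
gripper_force: 0.0
clock: 15.8
tool_pos: [0.5175, -0.1222, 0.1533]
orientation: [-179.9, 0.4, -170.3]
force: [-0.1, -0.3, 0.5]
opening: 0.0568
gripper_force: 0.0
clock: 16.1
tool_pos: [0.518, -0.1225, 0.2347]
orientation: [-179.9, 0.5, -170.3]
force: [0.3, 0.4, -0.5]
opening: 0.057
gripper_force: 0.0
[ 0.51797327 -0.12247851  0.23474007] [ 0.53572203 -0.26326108  0.109     ]
(array([ 0.074, -1.415,  1.26 ]), array([-0.001,  0.005,  0.   ]))
```

```bash
for i in 1 2; do python3 -m creep '[{"grip":0,"delta_pos":[0.03,-0.35,0],"rotation":[0,0,0]},{"grip":0,"delta_pos":[0.03,-0.7,0],"rotation":[0,0,0]},{"grip":0,"delta_pos":[0.03,-0.7,0],"rotation":[0,0,0]},{"grip":0,"delta_pos":[0.03,-0.7,0],"rotation":[0,0,0]}]'; done
python3 - <<'E'
from plant import ctrl
import cv2,numpy as np
t=ctrl.snapshot("top")["color"][:,:,::-1];s=ctrl.snapshot("side")["color"][:,:,::-1]
a=cv2.resize(t[160:300,350:520],(400,330),interpolation=2)
b=cv2.resize(s[230:400,210:360],(400,453),interpolation=2)
r=np.zeros((453,800,3),np.uint8);r[:330,:400]=a;r[:,400:]=b
cv2.imwrite("pics/crop4.png",r);print(ctrl.get_obs()["tool_pos"])
E
```

```text
clock: 16.5
tool_pos: [0.5237, -0.1923, 0.2286]
orientation: [180.0, -0.1, -170.4]
force: [-0.3, 0.6, -0.4]
opening: 0.0832
gripper_force: 0.0
clock: 16.9
tool_pos: [0.5326, -0.261, 0.2288]
orientation: [180.0, -0.1, -170.4]
force: [0.1, 1.0, -0.0]
opening: 0.0874
gripper_force: 0.0
[ 0.53264724 -0.26026502  0.2292923 ]
```

View pics/crop4.png

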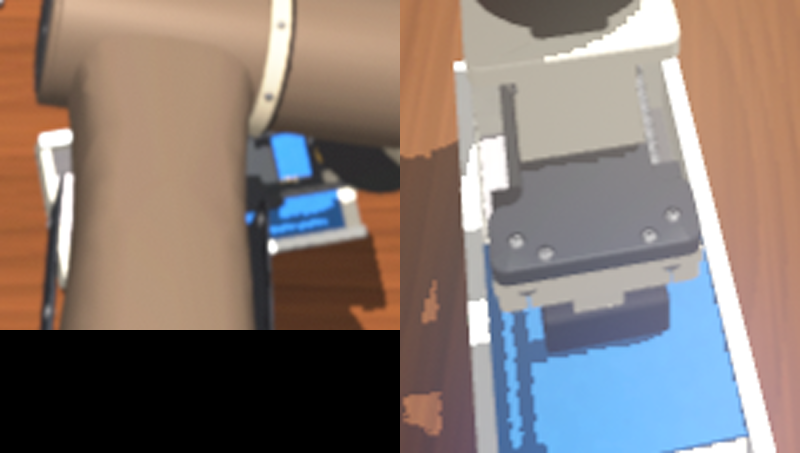

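The gripper hides the bay here, with the handle at right view (610,320). I'll step aside to check that the transformer stands before covering it.

```bash
python3 -m creep '[{"grip":0,"delta_pos":[0.4,0,0],"rotation":[0,0,0]},{"grip":0,"delta_pos":[0.8,0,0],"rotation":[0,0,0]},{"grip":0,"delta_pos":[1,0,0],"rotation":[0,0,0]},{"grip":0,"delta_pos":[1,0,0],"rotation":[0,0,0]}]'
python3 - <<'E'
from plant import ctrl
import cv2,numpy as np
s=ctrl.snapshot("side")["color"][:,:,::-1]
cv2.imwrite("pics/crop5.png",cv2.resize(s[220:400,200:440],(800,600),interpolation=2));print(ctrl.get_obs()["tool_pos"])
E
```

```text
clock: 17.4
tool_pos: [0.4322, -0.2775, 0.2303]
orientation: [-180.0, 0.1, -170.3]
force: [0.7, 0.8, 0.1]
opening: 0.0876
gripper_force: 0.0
[ 0.43377633 -0.2775901   0.23040867]
```

View pics/crop5.png

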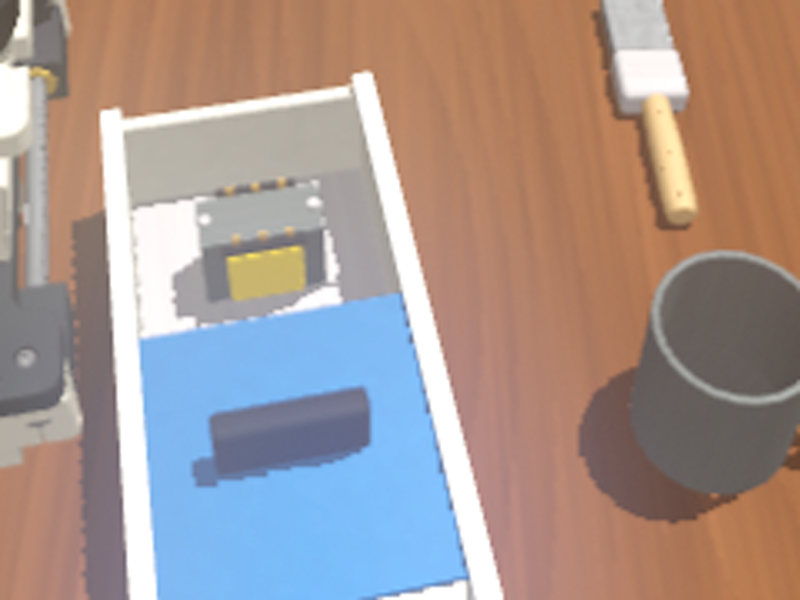

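The transformer stands upright in the bay (265,250), and the mug and brush are untouched. Next I grip the cover bar (290,430).

```bash
python3 -m creep '[{"grip":0,"delta_pos":[-0.4,0,0],"rotation":[0,0,0]},{"grip":0,"delta_pos":[-0.8,0,0],"rotation":[0,0,0]},{"grip":0,"delta_pos":[-1,0,0],"rotation":[0,0,0]},{"grip":0,"delta_pos":[-1,0,0],"rotation":[0,0,0]}]'
python3 -m creep '[{"grip":0,"delta_pos":[0,0,0.3],"rotation":[0,0,0]},{"grip":0,"delta_pos":[0,0,0.6],"rotation":[0,0,0]},{"grip":0,"delta_pos":[0,0,0.9],"rotation":[0,0,0]},{"grip":0,"delta_pos":[0,0,1],"rotation":[0,0,0]},{"grip":0,"delta_pos":[0,0,1],"rotation":[0,0,0]}]'
python3 -m creep '[{"grip":0,"delta_pos":[0,0,0.2],"rotation":[0,0,0]},{"grip":0,"delta_pos":[0,0,0.2],"rotation":[0,0,0]},{"grip":0,"delta_pos":[0,0,0.2],"rotation":[0,0,0]}]'
```

```text
clock: 17.85
tool_pos: [0.5362, -0.26, 0.2286]
orientation: [-180.0, -0.0, -170.2]
force: [-0.5, 0.7, -0.6]
opening: 0.0875
gripper_force: 0.0
clock: 18.35
tool_pos: [0.5322, -0.2609, 0.1283]
orientation: [180.0, -0.2, -170.3]
force: [-0.1, -0.2, -0.3]
opening: 0.0874
gripper_force: 0.0
clock: 18.65
tool_pos: [0.5335, -0.2614, 0.111]
orientation: [-180.0, 0.1, -170.3]
force: [-0.0, 1.0, 0.1]
opening: 0.0875
gripper_force: 0.0
```

```bash
for i in 1 2; do python3 -m creep '[{"grip":1,"delta_pos":[0,0,0],"rotation":[0,0,0]},{"grip":1,"delta_pos":[0,0,0],"rotation":[0,0,0]},{"grip":1,"delta_pos":[0,0,0],"rotation":[0,0,0]},{"grip":1,"delta_pos":[0,0,0],"rotation":[0,0,0]},{"grip":1,"delta_pos":[0,0,0],"rotation":[0,0,0]}]'; done
python3 -m creep '[{"grip":1,"delta_pos":[0,0,0],"rotation":[0,0,0]},{"grip":1,"delta_pos":[0,0,0],"rotation":[0,0,0]}]'
python3 -m creep '[{"grip":1,"delta_pos":[0,0.2,0],"rotation":[0,0,0]},{"grip":1,"delta_pos":[0,0.4,0],"rotation":[0,0,0]},{"grip":1,"delta_pos":[0,0.6,0],"rotation":[0,0,0]},{"grip":1,"delta_pos":[0,0.8,0],"rotation":[0,0,0]},{"grip":1,"delta_pos":[0,1,0],"rotation":[0,0,0]}]'
```

```text
clock: 19.15
tool_pos: [0.5329, -0.2612, 0.1097]
orientation: [-180.0, 0.0, -170.3]
force: [-0.4, -0.3, -0.1]
opening: 0.0533
gripper_force: 0.0
clock: 19.65
tool_pos: [0.5328, -0.2613, 0.1095]
orientation: [-180.0, -0.0, -170.3]
force: [0.7, 0.6, 0.9]
opening: 0.0137
gripper_force: 30.0
clock: 19.85
tool_pos: [0.5328, -0.2613, 0.1095]
orientation: [-180.0, -0.0, -170.3]
force: [0.1, -1.0, -1.4]
opening: 0.0142
gripper_force: 30.0
clock: 20.35
tool_pos: [0.5152, -0.1623, 0.1095]
orientation: [-180.0, -0.1, -170.3]
force: [-1.1, -2.7, -0.1]
opening: 0.0139
gripper_force: 30.0
```

```bash
python3 -m creep '[{"grip":1,"delta_pos":[0,0.15,0],"rotation":[0,0,0]},{"grip":1,"delta_pos":[0,0.28,0],"rotation":[0,0,0]},{"grip":1,"delta_pos":[0,0.34,0],"rotation":[0,0,0]},{"grip":1,"delta_pos":[0,0.34,0],"rotation":[0,0,0]}]'
python3 -m creep '[{"grip":1,"delta_pos":[0,0.02,0],"rotation":[0,0,0]},{"grip":1,"delta_pos":[0,0.04,0],"rotation":[0,0,0]},{"grip":1,"delta_pos":[0,0.04,0],"rotation":[0,0,0]}]'
python3 -m creep '[{"grip":1,"delta_pos":[0,0.02,0],"rotation":[0,0,0]},{"grip":1,"delta_pos":[0,0.03,0],"rotation":[0,0,0]},{"grip":1,"delta_pos":[0,0.03,0],"rotation":[0,0,0]}]'
```

```text
clock: 20.75
tool_pos: [0.5091, -0.1283, 0.1095]
orientation: [180.0, -0.1, -170.3]
force: [-6.8, 0.1, 3.9]
opening: 0.0139
gripper_force: 30.0
clock: 21.05
tool_pos: [0.509, -0.1274, 0.1095]
orientation: [-179.8, -0.1, -170.3]
force: [-1.3, -18.2, -2.1]
opening: 0.0139
gripper_force: 30.0
clock: 21.35
tool_pos: [0.509, -0.1272, 0.1095]
orientation: [-179.7, -0.1, -170.3]
force: [3.6, -37.3, -9.8]
opening: 0.0142
gripper_force: 30.0
```

End stop reached, with force rising to 37 N and no further motion. I'll relax, release and rise.

```bash
python3 -m creep '[{"grip":1,"delta_pos":[0,-0.05,0],"rotation":[0,0,0]},{"grip":1,"delta_pos":[0,-0.05,0],"rotation":[0,0,0]},{"grip":0.5,"delta_pos":[0,-0.05,0],"rotation":[0,0,0]},{"grip":0.5,"delta_pos":[0,-0.05,0],"rotation":[0,0,0]},{"grip":0.5,"delta_pos":[0,-0.05,0],"rotation":[0,0,0]}]'
python3 -m creep '[{"grip":0.5,"delta_pos":[0,0,0],"rotation":[0,0,0]},{"grip":0.5,"delta_pos":[0,0,-0.4],"rotation":[0,0,0]},{"grip":0.5,"delta_pos":[0,0,-0.8],"rotation":[0,0,0]},{"grip":0.5,"delta_pos":[0,0,-1],"rotation":[0,0,0]},{"grip":0.5,"delta_pos":[0,0,-1],"rotation":[0,0,0]}]'
python3 -m creep '[{"grip":0.5,"delta_pos":[0.5,0,0],"rotation":[0,0,0]},{"grip":0.5,"delta_pos":[1,0,0],"rotation":[0,0,0]},{"grip":0.5,"delta_pos":[1,0,0],"rotation":[0,0,0]},{"grip":0.5,"delta_pos":[1,0,0],"rotation":[0,0,0]}]'
python3 - <<'E'
from plant import ctrl
import cv2
s=ctrl.snapshot("side")["color"][:,:,::-1];cv2.imwrite("pics/s6.png",s)
E
```

```text
clock: 21.85
tool_pos: [0.5106, -0.1268, 0.1097]
orientation: [180.0, 0.1, -170.3]
force: [0.3, -0.5, 0.1]
opening: 0.0324
gripper_force: 0.0
clock: 22.35
tool_pos: [0.512, -0.127, 0.2132]
orientation: [-179.9, 0.4, -170.3]
force: [-0.7, -0.7, -0.6]
opening: 0.0441
gripper_force: 0.0
clock: 22.75
tool_pos: [0.4106, -0.144, 0.2096]
orientation: [180.0, 0.1, -170.3]
force: [1.0, 0.8, 0.1]
opening: 0.0441
gripper_force: 0.0
```

View pics/s6.png

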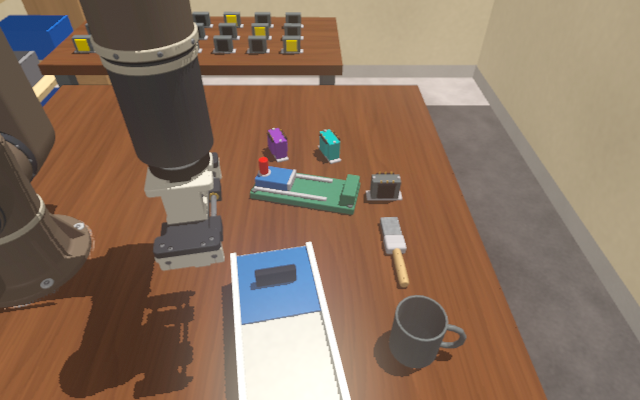

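The cover is shut against the end wall (275,283), the vise is open with its knob at (263,165), and the bystanders are in place.

```bash
python3 -c "
from plant import ctrl
print(ctrl.close_job())"
```

```text
the job is handed in; nothing more can be done
None
```

I handed the job in at about 23 s on the robot's clock: the vise is fully open, the yellow-taped transformer stands upright in the bay, the cover is shut to its end stop, and the mug, brush and dark transformer were not touched.

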